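End the cure and rack the swatch plate

TASK

End the nail lamp's cure: on its sprung, swivelling keypad press the round key, then the long bar key, then the square key, each fully home, one at a time and gently (the keypad gives under your push; never lean on it with more than 12 N), and leave the cross-shaped key unpressed. Then grip the swatch plate by its top edge, slide it up out of the lamp's slot, and stand it upright in the slot of the wooden drying rack, midway along, lowering it to the slot's floor before letting go. Do not shift the tub, the carton or the polish bottle.

Things in the scene. Friction and masses are not known exactly. Their poses are not given: they have to be found in the camera images.
- stand: grey keypad stand, base plate 130 x 130 x 14 mm, fixed to the table. Origin: centre of the underside; its -x side is the front, towards which the keypad leans.
- keypad: tilting keypad arm, aluminium, 110 x 70 x 10 mm. Origin on its hinge (along its own y) at the low front edge, 58 mm above the table; x points up the slope, z out of the face, which leans about 14 degrees to the front. A spring holds it up; pushed, it swings back by up to 0.40 rad, further for keys far from the hinge, and returns by itself.
- pod: round black pod on the keypad arm, 128 mm across, 14 mm thick, swivelled to any angle and staying there. Origin: centre of its back, 70 mm up the slope from the hinge; z points out of its face. The four white keys lie 36 mm from its centre: round at its +x, bar at +y, square at -x, cross at -y.
- round_top (a point): round key, 30 mm across: centre of the key's top face, z out of the face. Stands 10 mm proud of the pod, travels 6 mm straight in, springs back; about 5 N sends it fully home
- bar_top (a point): long bar key, 46 x 18 mm, its length along its x: centre of the key's top face, z out of the face. Stands 10 mm proud of the pod, travels 6 mm straight in, springs back; about 5 N sends it fully home
- square_top (a point): square key, 28 x 28 mm: centre of the key's top face, z out of the face. Stands 10 mm proud of the pod, travels 6 mm straight in, springs back; about 5 N sends it fully home
- cross_top (a point): cross-shaped key, 32 mm across with arms 10 mm wide, not to be pressed: centre of the key's top face, z out of the face. Stands 10 mm proud of the pod, travels 6 mm straight in, springs back; about 5 N sends it fully home
- lamp: grey and black box-shaped nail lamp, 120 x 160 mm and 75 mm tall, fixed. Origin: centre of the underside. In its top is a slot along its y, 13 mm wide, 122 mm long, its floor 20 mm above the origin.
- plate: loose white swatch plate, 8 mm thick (its x), 110 mm wide (its y), 100 mm tall (its z), 110 g, with ten pink nail tips on one face (look only). Origin: centre of its bottom edge. It starts standing in the lamp's slot, the upper 45 mm showing.
- rack: wooden drying rack, foot 100 x 140 x 12 mm, fixed. Origin: centre of the underside. Two walls 14 mm thick and 140 mm long, up to 52 mm above the table, leave a slot along its y, 16 mm wide, through its centre, open at both ends; the slot's floor is 12 mm above the origin.
- tub: clear round tub, 76 mm across, 65 mm tall, loose; to be left alone. Origin: centre of the underside.
- carton: white carton 50 x 75 x 45 mm, loose; to be left alone. Origin: centre of the underside.
- polish: small amber bottle with black cap, 34 mm across, 80 mm tall, loose; to be left alone. Origin: centre of the underside.
- key_round (a joint): how far the round key is pressed in, m: 0 up, 0.006 fully home
- key_bar (a joint): how far the bar key is pressed in, m: 0 up, 0.006 fully home
- key_square (a joint): how far the square key is pressed in, m: 0 up, 0.006 fully home
- key_cross (a joint): how far the cross key is pressed in, m: 0 up, 0.006 fully home
Things that resemble listed ones, but are neither listed nor needed, are in the scene too. Several things look just like the rack: the one meant starts farthest from the robot's base.

How it is judged:
By the outcome, as a careful person would: the job done as asked, in the order asked, and still so for the second after the job is handed in, with the robot touching nothing.
It also fails if it takes over 72 s, if anything falls off the work surface, if the arm or the gripper's body presses on something with over 40 N, if the wrist force passes 120 N, or if a joint passes its speed limit or range.

ROBOT

A 7-joint arm with a two-finger parallel gripper is mounted at the origin on the work surface. World frame = base frame: x ahead of the robot, y to its left, z up, the work surface at z = 0. Lengths are in mm, angles in rad, forces in N, time in s.
With the tool pointing down it reaches from about 350 to 900 mm from the base axis. Payload 7.2 kg.
Tool frame: the origin (TCP) lies on the centre line of the jaws, within the pads' length; the fingertips stand 25 mm ahead of it and the grasp point (between the pads) lies 6 mm ahead of it; z points along the fingers, y is the line along which they close (so a half turn about z gives the same grasp; the last joint's range is limited). The gripper opens to 88 mm and grips with 3 to 60 N. Pads are 20 mm wide; open, the fingers measure 115 mm over their backs; the gripper's body (75 mm by 178 mm) begins 61 mm behind the grasp point.
Start: joints at [-1.337, 0.411, -0.013, 1.596, 0.006, 1.134, -0.082], TCP at [185.784, 596.752, 247.653] pointing down, gripper open.
Joint ranges: [-2.95, 2.95], [-0.29, 1.99], [-1.47, 1.44], [0.14, 2.54], [-1.03, 4.17], [0.13, 1.85], [-2.86, 2.86]. Speed limits (rad/s): [2.39, 2.39, 3.01, 3.01, 3.14, 3.14, 3.14].

INTERFACE

Orientations are given as a rotation vector (axis times angle).
In Python, from bench import get_state, snapshot, close_job, trace gives the robot as it stands.
- The arm moves only by the shell command python3 -m inch 'ROWS' [FORCE]. ROWS is JSON, a list of rows, each a list of 7 numbers: the shift along the tool's x, y, z normalised to -1 to 1, where 1 is 0.12 m, then the turn, a rotation vector about the tool's x, y, z normalised to -1 to 1, where 1 is 90 degrees, then the opening, from 0 (shut) to 1 (fully open). In form: [[tx, ty, tz, ax, ay, az, fingers], ...]. A call has 1 to 5 rows; each row is the pose to reach, as a shift and turn from the pose commanded when the call began, along the tool's axes at that moment; what a row does not reach only later rows make up. A row lasts 1/10 s, in which the tool goes at most 50 mm and 8.59 degrees, less where a joint would pass 70% of its speed; a pose out of reach is approached as far as the arm can. A call with a number of a shift or a turn outside -1 to 1 is refused whole. A call with a gripper value outside its range is refused whole. The fingers move at their own pace and stop on an object; FORCE is the grip in N (left out, the last holds). Time passes only in rows, so rows that repeat a pose let the fingers close. It gives the time, the measured TCP pose, the force, the opening and the grip force at its end, in the units of the state.
- get_state(): the state, without advancing time (a new reading comes with each control period).
- snapshot(name): name is "scene" or "top"; returns a dict with "image" (400x640x3 uint8, red, green, blue), "camera_matrix" (3x3 intrinsics, pixels), "dist_coeffs" ([k1, k2, p1, p2, k3] as OpenCV has them; the pictures are not rectified), "extrinsics" (4x4, takes a point from world to camera coordinates). Camera axes: x right, y up, looking along -z (the intrinsics and any distortion apply to the point x, -y, -z); pixel columns grow to the right and rows downward; lengths in mm; the calibration is good to about 2 mm. A picture is of the moment at which its call begins. There is no depth.
- close_job(): hands the job in; it is judged then, once.
Trained networks look in a picture, given as the dict that the camera call returned (one of the last four; its "shot" number tells which), for a name from the list of things; names that differ only in an ending like _2 or _b are one class to them, and where a whole thing is asked for, a point or a joint stands for the part that bears it (a point fixed in the world has none). Each returns a list of dicts, best first, with "p" (0 to 1); they miss things now and then, are a little off and sometimes report something else, mostly with a low value. They report only what shows in the picture. A call takes as long as a camera call. They do not tell look-alikes from the thing itself.
- trace(picture, target): "region" (400x640 bool, what is visible of it) and "location" ([column, row] in pixels, amid what is visible of it).
The state is a dict: "time": time; "joint_pos": joint angles; "qvel": joint speeds; "effort": joint torques, N m; "eef_pos": TCP position; "tcp_rot": TCP orientation; "force": force on the tool from outside, world axes, zero at the start; "wrist_torque": the same for the moment, N m; "finger_gap": finger opening in mm; "grasp_force": force on a finger pad.
Only numpy, scipy, OpenCV 4.12 (cv2) and the standard library are available. Lean on these libraries where they do the work, as an engineer would, in place of code of your own. Each camera call takes 0.05 s, during which the arm holds its last target. There are 200 camera calls.

## Working session

There is one attempt and no reset: what is moved stays moved. The work goes in short steps, Python scripts to look and compute and a shell command to move; the robot and the scene stay as the last step left them, time stands still between calls to the robot, and variables do not carry over. Pictures are saved under pics/ and viewed, at most 13 in all, crops included, and the job is handed in when it is done.

```bash
mkdir -p pics; ls; python3 - <<'E'
from bench import get_state, snapshot, trace
import cv2,pickle,numpy as np
s=get_state();print(s)
d={}
for n in ["scene","top"]:
    p=snapshot(n);d[n]=p
    cv2.imwrite(f"pics/{n}0.png",p["image"][:,:,::-1])
    print(n,p["camera_matrix"],p["dist_coeffs"],p["extrinsics"])
    for t in ["stand","keypad","pod","round_top","bar_top","square_top","cross_top","lamp","plate","rack","tub","carton","polish"]:
        r=trace(p,t); print(t,[(round(x["p"],2),np.round(x["location"]).tolist(),int(x["region"].sum())) for x in r][:4])
pickle.dump(d,open("d0.pkl","wb"))
E
```

```text
pics
{'time': 0.0, 'joint_pos': array([-1.33722886,  0.41187502, -0.01268461,  1.59708134,  0.00558548,
        1.134292  , -0.08216703]), 'qvel': array([-1.66730846e-03, -3.63672750e-04,  1.26570453e-03,  1.40306302e-03,
       -3.42598076e-04,  8.50756396e-04, -2.29207698e-05]), 'effort': array([ 3.38330856e-04, -5.87944865e+01,  6.42022658e-01, -2.91081691e+01,
       -5.37826144e-02,  1.81406474e-02,  1.55911803e-04]), 'eef_pos': array([185.66128295, 596.27892874, 246.80942956]), 'tcp_rot': array([-4.72157666e-01, -3.10577545e+00,  2.53666762e-03]), 'force': array([ 0.38966815,  0.14393366, -0.32531931]), 'wrist_torque': array([-0.00637861,  0.02167973,  0.01744789]), 'grasp_force': 0.0, 'finger_gap': 87.98155747069352}
scene [[451.30566369   0.         325.50508911]
 [  0.         451.30566369 197.50638376]
 [  0.           0.           1.        ]] [0.03962524 0.         0.         0.         0.        ] [[ 9.07907078e-02  9.95838897e-01  7.87015687e-03 -4.07129347e+01]
 [-7.62281838e-01  6.44074757e-02  6.44032667e-01  3.39744676e+02]
 [ 6.40845884e-01 -6.44714594e-02  7.64957
[... 1208 characters left out ...]
0.0, 180.0], 2742)]
keypad [(0.78, [320.0, 172.0], 2306)]
pod [(0.61, [321.0, 171.0], 2124)]
round_top [(0.65, [334.0, 176.0], 109), (0.58, [309.0, 164.0], 115), (0.21, [402.0, 238.0], 2078)]
bar_top [(0.68, [321.0, 170.0], 2259), (0.67, [335.0, 174.0], 170)]
square_top [(0.47, [337.0, 177.0], 150)]
cross_top [(0.52, [308.0, 164.0], 97), (0.15, [276.0, 125.0], 661)]
lamp [(0.8, [209.0, 205.0], 3090)]
plate [(0.73, [201.0, 198.0], 449), (0.71, [335.0, 175.0], 141)]
rack [(0.92, [283.0, 280.0], 2008), (0.9, [203.0, 283.0], 2309), (0.81, [402.0, 238.0], 2034)]
tub [(0.75, [359.0, 124.0], 750)]
carton [(0.82, [275.0, 124.0], 598)]
polish [(0.55, [340.0, 260.0], 119), (0.16, [276.0, 129.0], 607)]
```

View pics/scene0.png

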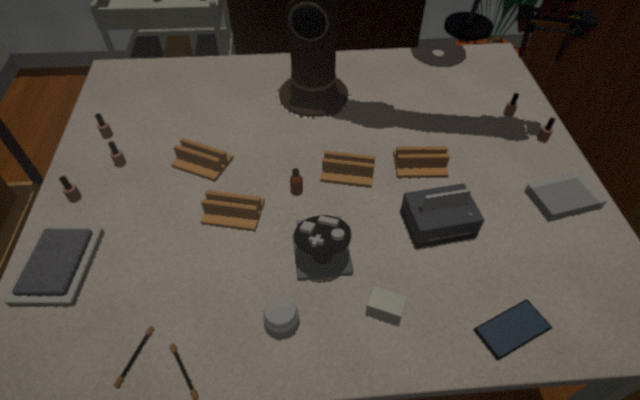

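View pics/top0.png

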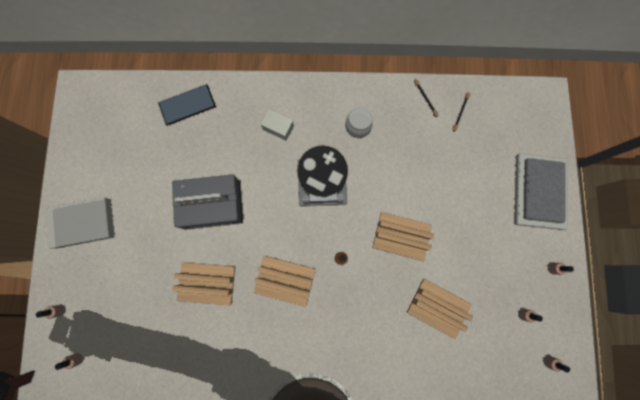

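```bash
python3 - <<'E'
import pickle,cv2
d=pickle.load(open("d0.pkl","rb"))
a=cv2.resize(d["scene"]["image"][190:300,270:370,::-1],None,fx=5,fy=5,interpolation=cv2.INTER_CUBIC)[:550,:400+100]
b=cv2.resize(d["top"]["image"][130:240,290:350,::-1],None,fx=5,fy=5,interpolation=cv2.INTER_CUBIC)
cv2.imwrite("pics/crop1.png",cv2.hconcat([a,b]))
E
```

```text
(no output)
```

View pics/crop1.png

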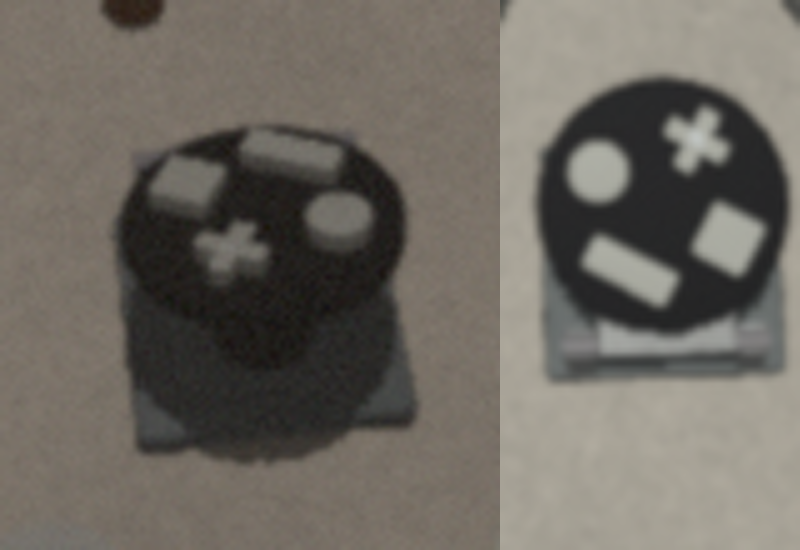

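The scene view shows a pod at (320,237) with a cross at (316,239), a round key at (338,233), a bar at (328,220) and a square at (307,226). The crop confirms these shapes. The lamp and plate are at (440,213).

Rack look-alikes in the top view are at (402,238), (440,308), (285,280) and (204,283). The one at (402,238) looks farthest from the base, so I'll check that numerically. The only polish bottle among the objects is the amber one at (341,258); the other bottles are pinkish. Next I'll fit the poses.

```bash
cat > vis.py <<'E'
import numpy as np,cv2
from scipy.optimize import minimize
from scipy.spatial.transform import Rotation as R
F=np.diag([1.,-1,-1])
def proj(p,P):
    E=p["extrinsics"];M=F@E[:3,:3];t=F@E[:3,3]
    return cv2.projectPoints(np.asarray(P,float).reshape(-1,1,3),cv2.Rodrigues(M)[0],t,p["camera_matrix"],p["dist_coeffs"])[0][:,0]
def ray(p,uv,z):
    E=p["extrinsics"];M=F@E[:3,:3];t=F@E[:3,3]
    q=cv2.undistortPoints(np.array([[uv]],float),p["camera_matrix"],p["dist_coeffs"])[0,0]
    o=-M.T@t;d=M.T@np.array([*q,1]);return o+d*(z-o[2])/d[2]
S=4
def render(p,bodies):
    m=np.zeros((400*S,640*S),np.uint8)
    for b in bodies:
        h=cv2.convexHull(((proj(p,b)+.5)*S-.5).astype(np.float32))
        cv2.fillConvexPoly(m,np.round(h*16).astype(np.int32),1,shift=4)
    return m
def box(x0,x1,y0,y1,z0,z1): return np.array([[x,y,z] for x in(x0,x1) for y in(y0,y1) for z in(z0,z1)],float)
def cyl(r,z0,z1,n=32):
    a=np.linspace(0,2*np.pi,n,endpoint=False);return np.array([[r*np.cos(t),r*np.sin(t),z] for z in(z0,z1) for t in a])
def big(m): return cv2.resize(m.astype(np.uint8),None,fx=S,fy=S,interpolation=cv2.INTER_NEAREST)
def iou(a,b): return (a&b).sum()/max(1,(a|b).sum())
def place(B,x,y,yaw,z=0): return [b@R.from_euler('z',yaw).as_matrix().T+[x,y,z] for b in B]
def fit(obs,model,x0,step):
    obs=[(p,big(m)) for p,m in obs]
    f=lambda v:sum(1-iou(render(p,model(v)),m) for p,m in obs)/len(obs)
    x0=np.array(x0,float);r=None
    for k in range(2):
        sim=np.vstack([x0]+[x0+np.eye(len(x0))[i]*step[i]/(k+1) for i in range(len(x0))])
        r=minimize(f,x0,method='Nelder-Mead',options=dict(initial_simplex=sim,maxiter=200,xatol=.02,fatol=1e-4));x0=r.x
    return r.x,r.fun
LAMP=[box(-60,60,-80,80,0,75)]
RACK=[box(-50,50,-70,70,0,12),box(-22,-8,-70,70,0,52),box(8,22,-70,70,0,52)]
E
cat > f1.py <<'E'
import pickle;from vis import *;from bench import snapshot,trace
d={n:snapshot(n) for n in("scene","top")};pickle.dump(d,open("d1.pkl","wb"))
for uv in[(402,238),(440,308),(285,280),(204,283)]:
    q=ray(d["top"],uv,12);print("rack?",uv,q.round(),np.hypot(*q[:2]).round())
def reg(n,t,near):
    c=[x for x in trace(d[n],t) if np.hypot(*(np.array(x["location"])-near))<15]
    return c[0]["region"] if c else None
def go(name,t,model,near_top,z,yaw,step):
    q=ray(d["top"],near_top,z)
    obs=[]
    for n in d:
        nr=near_top if n=="top" else proj(d[n],[q])[0]
        m=reg(n,t,nr)
        if m is not None: obs.append((d[n],m))
    if not obs: print(name,"none");return
    for y in yaw:
        x,f=fit(obs,model,[q[0],q[1],y][:len(step)],step);print(name,len(obs),x.round(3),round(f,3))
st=[8,8,.15]
go("rack","rack",lambda v:place(RACK,*v),(402,238),20,[1.3,1.7],st)
go("lamp","lamp",lambda v:place(LAMP,*v),(207,202),40,[1.5,1.7],st)
go("tub","tub",lambda v:place([cyl(38,0,65)],*v,0),(359,122),40,[0],[8,8])
go("polish","polish",lambda v:place([cyl(17,0,60),cyl(8,60,80)],*v,0),(341,258),40,[0],[8,8])
go("carton","carton",lambda v:place([box(-25,25,-37.5,37.5,0,45)],*v),(277,124),25,[1.2],st)
go("plate","plate",lambda v:place([box(-4,4,-55,55,75,120)],*v),(203,199),100,[1.5,1.7],st)
# keys
def keymask(n,c):
    im=cv2.cvtColor(d[n]["image"],cv2.COLOR_RGB2GRAY);yy,xx=np.mgrid[:400,:640]
    w=(abs(xx-c[0])<26)&(abs(yy-c[1])<(26 if n=="top" else 20))
    pod=trace(d[n],"pod")[0]["region"].astype(np.uint8)
    pod=cv2.erode(cv2.morphologyEx(pod,cv2.MORPH_CLOSE,np.ones((15,15))),np.ones((3,3)))
    v=im[(pod>0)];t,_=cv2.threshold(v,0,255,cv2.THRESH_OTSU);print(n,"otsu",t)
    return (im>t)&(pod>0)
obs=[(d[n],keymask(n,c)) for n,c in(("top",(322,171)),("scene",(321,232)))]
cz=lambda r:cyl(r,14,24)
def frame(v):
    x,y,yaw,lean,sw,h=v
    Rk=R.from_euler('z',yaw)*R.from_euler('y',-lean)
    o=np.array([x,y,58])+Rk.apply([70,0,h]);return o,Rk*R.from_euler('z',sw)
def keys(v):
    o,Q=frame(v)
    B=[cz(15)+[36,0,0],box(-23,23,27,45,14,24),box(-50,-22,-14,14,14,24),box(-16,16,-41,-31,14,24),box(-5,5,-52,-20,14,24)]
    return [Q.apply(b)+o for b in B]
q=ray(d["top"],(322,171),110)
best=None
for l in(.1,.24):
    x,f=fit(obs,keys,[q[0]-65,q[1],0,l,.7,5],[8,8,.1,.08,.2,5]);print("keypad",x.round(3),round(f,3))
    if best is None or f<best[1]: best=(x,f)
o,Q=frame(best[0]);print("pod o",o.round(1),"n",Q.apply([0,0,1]).round(3))
for n,a in(("round",[36,0,24]),("bar",[0,36,24]),("square",[-36,0,24]),("cross",[0,-36,24])): print(n,(o+Q.apply(a)).round(1))
E
python3 f1.py
```

```text
rack? (402, 238) [ 467. -241.   12.] 525.0
rack? (440, 308) [ 286. -336.   12.] 441.0
rack? (285, 280) [355.  67.  12.] 362.0
rack? (204, 283) [346. 277.  12.] 443.0
rack 2 [ 473.003 -239.897    2.892] 0.052
rack 2 [ 472.935 -239.999    2.895] 0.052
lamp 2 [556.865 271.319   2.083] 0.388
lamp 2 [557.299 270.135   2.094] 0.388
tub 2 [ 784.487 -125.17 ] 0.127
polish 2 [411.749 -75.05 ] 0.272
carton 2 [775.019  99.812   2.699] 0.056
plate 2 [553.105 273.195   3.274] 0.22
plate 2 [553.185 273.278   3.266] 0.22
top otsu 98.0
scene otsu 67.0
keypad [ 5.70425e+02 -4.92980e+01  4.03000e-01  2.79000e-01  7.13000e-01
  1.01930e+01] 0.203
keypad [ 5.66858e+02 -3.33760e+01  1.23000e-01  3.06000e-01  9.91000e-01
  8.12000e+00] 0.19
pod o [630.7 -25.5  86.8] n [-0.299 -0.037  0.953]
round [638.4   5.8 115.7]
bar [592.6 -10.3 100.7]
square [608.5 -58.6 103.8]
cross [654.4 -42.4 118.8]
```

```bash
cat > f2.py <<'E'
import re
src=open("f1.py").read()
pre=src.split("# keys")[0].split("st=[8")[0].replace('print("rack?"','(lambda *a:0)("rack?"')
exec(pre);st=[6,6,.1]
go("lamp","lamp",lambda v:place(LAMP,*v),(207,202),40,[0.1],st)
exec("# keys"+src.split("# keys")[1].split("q=ray")[0])
a=ray(d["top"],(299.4,205.6),14);b=ray(d["top"],(346.4,204.4),14)
u=(a-b)[:2];yaw=np.arctan2(-u[0],u[1]);c=(a+b)[:2]/2
print("stand front",a.round(1),b.round(1),np.linalg.norm(u),yaw)
for l in(.2,.244,.29):
    g=lambda w:keys([w[0],w[1],yaw,l,w[2],w[3]])
    x,f=fit(obs,g,[570,-33,1.1,7],[5,5,.15,4]);print("lean",l,x.round(3),round(f,3))
    o,Q=frame([x[0],x[1],yaw,l,x[2],x[3]])
    for n,k in(("round",[36,0,24]),("bar",[0,36,24]),("square",[-36,0,24])): print(n,(o+Q.apply(k)).round(1))
    if l==.244:
        out=[]
        for (p,m),(r0,c0) in zip(obs,((140,290),(200,290))):
            im=np.ascontiguousarray(cv2.resize(p["image"],None,fx=S,fy=S)[:,:,::-1])
            for mm,col in((render(p,g(x)),(0,0,255)),(big(m),(0,255,0))):
                cs,_=cv2.findContours(mm,cv2.RETR_EXTERNAL,cv2.CHAIN_APPROX_NONE);cv2.drawContours(im,cs,-1,col,1)
            out.append(cv2.resize(im[r0*S:(r0+65)*S,c0*S:(c0+65)*S],(400,400)))
        cv2.imwrite("pics/ov.png",cv2.hconcat(out))
E
python3 f2.py
```

```text
lamp 2 [5.53784e+02 2.71719e+02 1.19000e-01] 0.166
top otsu 98.0
scene otsu 67.0
stand front [551.1  33.2  14. ] [555.6 -92.6  14. ] 125.86266036805895 0.03599512794006797
lean 0.2 [563.001 -28.203   1.071  14.451] 0.211
round [639.7   6.2 113. ]
bar [592.4  -9.9 103.3]
square [608.2 -58.2 106.2]
lean 0.244 [564.54  -28.237   1.071  12.128] 0.204
round [639.3   6.1 114.1]
bar [592.4 -10.  102.3]
square [608.1 -58.3 105.8]
lean 0.29 [565.992 -28.196   1.072   9.043] 0.196
round [638.9   6.1 114.6]
bar [592.7 -10.  100.6]
square [608.2 -58.3 104.8]
```

View pics/ov.png

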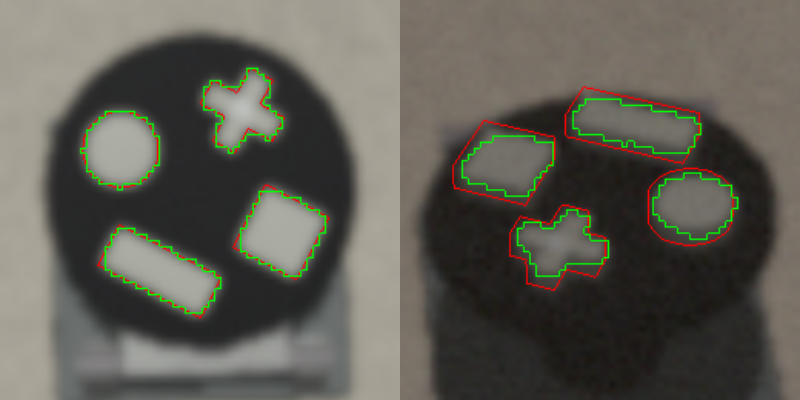

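```bash
cat > plan.py <<'E'
import numpy as np;from scipy.spatial.transform import Rotation as R, Slerp
from bench import get_state
def tool(z,yaxis):
    z=np.array(z,float);z/=np.linalg.norm(z);y=np.array(yaxis,float);y-=y@z*z;y/=np.linalg.norm(y)
    return R.from_matrix(np.c_[np.cross(y,z),y,z])
def plan(pos,rot,n,p0=None,r0=None):
    s=get_state();p=np.array(s["eef_pos"] if p0 is None else p0);r=R.from_rotvec(s["tcp_rot"]) if r0 is None else r0
    sl=Slerp([0,1],R.concatenate([r,rot]));a,ra=p,r
    for i in range(1,n+1):
        b=p+(np.array(pos)-p)*i/n;rb=sl(i/n)
        print((ra.inv().apply(b-a)/120).round(3),((ra.inv()*rb).as_rotvec()/(np.pi/2)).round(3));a,ra=b,rb
N=np.array([-.2415,-.0087,.970]);N/=np.linalg.norm(N)
PRESS=tool(-N,[1,0.036,0])
E
python3 - <<'E'
from plan import *
plan([625.7,5.6,170],PRESS,7)
E
```

```text
[-0.709 -0.516  0.092] [-0.019 -0.014  0.112]
[-0.787 -0.388  0.095] [-0.019 -0.014  0.112]
[-0.84  -0.248  0.103] [-0.019 -0.014  0.112]
[-0.869 -0.101  0.116] [-0.019 -0.014  0.112]
[-0.871  0.048  0.134] [-0.019 -0.014  0.112]
[-0.846  0.194  0.156] [-0.019 -0.014  0.112]
[-0.796  0.334  0.182] [-0.019 -0.014  0.112]
```

```bash

python3 -m inch '[[-0.709,-0.516,0.092,-0.019,-0.014,0.112,0],[-0.709,-0.516,0.092,-0.019,-0.014,0.112,0],[-0.709,-0.516,0.092,-0.019,-0.014,0.112,0]]' 20
python3 -m inch '[[-0.787,-0.388,0.095,-0.019,-0.014,0.112,0],[-0.787,-0.388,0.095,-0.019,-0.014,0.112,0],[-0.787,-0.388,0.095,-0.019,-0.014,0.112,0]]'
python3 -m inch '[[-0.84,-0.248,0.103,-0.019,-0.014,0.112,0],[-0.84,-0.248,0.103,-0.019,-0.014,0.112,0],[-0.84,-0.248,0.103,-0.019,-0.014,0.112,0]]'
python3 -m inch '[[-0.869,-0.101,0.116,-0.019,-0.014,0.112,0],[-0.869,-0.101,0.116,-0.019,-0.014,0.112,0],[-0.869,-0.101,0.116,-0.019,-0.014,0.112,0]]'
python3 -m inch '[[-0.871,0.048,0.134,-0.019,-0.014,0.112,0],[-0.871,0.048,0.134,-0.019,-0.014,0.112,0],[-0.871,0.048,0.134,-0.019,-0.014,0.112,0]]'
python3 - <<'E'
from plan import *
plan([625.7,5.6,170],PRESS,2)
E
```

```text
time: 2.8
eef_pos: [253.0, 507.1, 236.3]
tcp_rot: [0.748, 3.021, 0.037]
force: [-0.2, 0.1, -0.0]
finger_gap: 67.2
grasp_force: 0.0
time: 3.1
eef_pos: [315.0, 422.6, 225.4]
tcp_rot: [1.002, 2.919, 0.077]
force: [-0.8, -0.1, 0.5]
finger_gap: 43.3
grasp_force: 0.0
time: 3.4
eef_pos: [377.0, 338.6, 214.5]
tcp_rot: [1.243, 2.796, 0.117]
force: [0.2, -0.5, -0.1]
finger_gap: 19.2
grasp_force: 0.0
time: 3.7
eef_pos: [439.3, 254.5, 203.7]
tcp_rot: [1.471, 2.653, 0.155]
force: [0.4, -0.3, 0.1]
finger_gap: 0.4
grasp_force: 0.0
time: 4.0
eef_pos: [501.9, 170.1, 192.9]
tcp_rot: [1.685, 2.491, 0.19]
force: [-0.1, -0.4, -0.7]
finger_gap: 0.7
grasp_force: 0.0
[-0.823  0.201  0.163] [-0.019 -0.012  0.109]
[-0.774  0.333  0.186] [-0.019 -0.012  0.109]
```

```bash

python3 -m inch '[[-0.823,0.201,0.163,-0.019,-0.012,0.109,0],[-0.823,0.201,0.163,-0.019,-0.012,0.109,0],[-0.823,0.201,0.163,-0.019,-0.012,0.109,0]]'
python3 -m inch '[[-0.774,0.333,0.186,-0.019,-0.012,0.109,0],[-0.774,0.333,0.186,-0.019,-0.012,0.109,0],[-0.774,0.333,0.186,-0.019,-0.012,0.109,0],[-0.774,0.333,0.186,-0.019,-0.012,0.109,0]]'
python3 - <<'E'
from plan import *
s=get_state();print(s["eef_pos"],s["force"],R.from_rotvec(s["tcp_rot"]).as_matrix().round(3))
plan([639.2-.2415*35,5.8,114+.97*35],PRESS,1)
from bench import snapshot;import cv2
ims=[]
for n,(r,c) in (("scene",(150,270)),("top",(100,260))):
    p=snapshot(n);ims.append(cv2.resize(p["image"][r:r+130,c:c+130,::-1],(400,400),interpolation=cv2.INTER_CUBIC))
cv2.imwrite("pics/h1.png",cv2.hconcat(ims))
E
```

```text
time: 4.3
eef_pos: [564.5, 87.9, 181.2]
tcp_rot: [1.878, 2.317, 0.226]
force: [-0.8, -0.5, -0.5]
finger_gap: 0.4
grasp_force: 0.0
time: 4.7
eef_pos: [624.4, 10.6, 169.0]
tcp_rot: [2.052, 2.138, 0.259]
force: [0.4, 0.4, -0.8]
finger_gap: 0.8
grasp_force: 0.0
[624.40164635  10.595531   169.02481398] [ 0.44850535  0.37161225 -0.79802226] [[-0.041  0.97   0.239]
 [ 0.999  0.04   0.01 ]
 [ 0.     0.239 -0.971]]
[-0.042  0.008  0.183] [-0.002 -0.001  0.003]
```

View pics/h1.png

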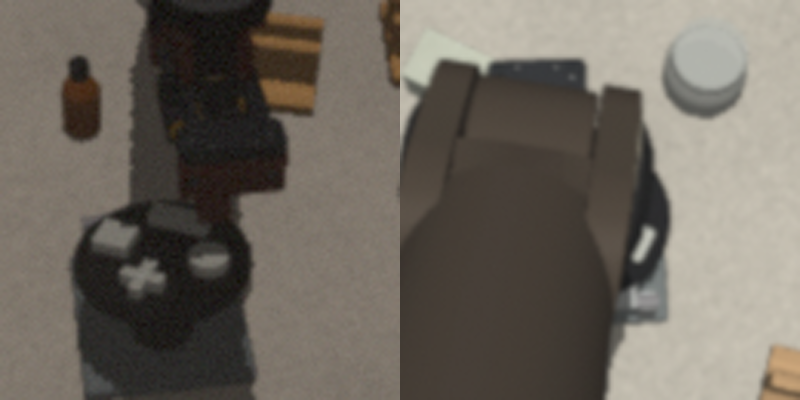

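The picture shows the closed fingertip above the round key, which is at (208,262) in the left crop. The way to it is clear.

```bash

python3 -m inch '[[0,0,0.06,0,0,0,0],[0,0,0.12,0,0,0,0],[0,0,0.17,0,0,0,0],[0,0,0.17,0,0,0,0]]'
python3 - <<'E'
from plan import *
s=get_state();print(s["eef_pos"],s["force"],s["force"]@N)
k=np.array([639.2,5.8,114]);t=s["eef_pos"]-25*N
plan(k+25*N,PRESS,1);print((t-k)@N)
E
```

```text
time: 5.2
eef_pos: [628.5, 11.1, 148.5]
tcp_rot: [2.051, 2.14, 0.259]
force: [-0.2, 0.8, 0.4]
finger_gap: 0.8
grasp_force: 0.0
[628.46145921  11.08340125 148.46799546] [-0.18068979  0.75277029  0.41616961] 0.4409268099643098
[-0.047  0.016  0.091] [-0.002 -0.001  0.004]
10.993984795769054
```

```bash

python3 -m inch '[[-0.03,0.01,0.03,0,0,0,0],[-0.047,0.016,0.06,0,0,0,0],[-0.047,0.016,0.067,0,0,0,0]]'
for_each() { :; }
python3 -m inch '[[0,0,0.008,0,0,0,0],[0,0,0.016,0,0,0,0],[0,0,0.016,0,0,0,0]]' | egrep 'pos|force: \['
python3 -m inch '[[0,0,0.008,0,0,0,0],[0,0,0.016,0,0,0,0],[0,0,0.016,0,0,0,0]]' | egrep 'pos|force: \['
python3 -m inch '[[0,0,0.008,0,0,0,0],[0,0,0.016,0,0,0,0],[0,0,0.016,0,0,0,0]]' | egrep 'pos|force: \['
python3 -m inch '[[0,0,0.008,0,0,0,0],[0,0,0.016,0,0,0,0],[0,0,0.016,0,0,0,0]]' | egrep 'pos|force: \['
```

```text
time: 5.5
eef_pos: [633.2, 4.2, 142.0]
tcp_rot: [2.052, 2.137, 0.26]
force: [-0.4, 0.4, -0.4]
finger_gap: 0.3
grasp_force: 0.0
eef_pos: [633.5, 5.0, 140.4]
force: [0.3, -0.1, 0.7]
eef_pos: [634.0, 5.1, 138.5]
force: [0.1, 0.0, 0.0]
eef_pos: [634.7, 5.1, 136.9]
force: [0.4, 0.6, 1.0]
eef_pos: [635.4, 5.1, 135.1]
force: [0.7, 1.1, 3.3]
```

```bash

python3 -m inch '[[0,0,0.008,0,0,0,0],[0,0,0.008,0,0,0,0]]' | egrep 'pos|force: \['
python3 -m inch '[[0,0,0.008,0,0,0,0],[0,0,0.008,0,0,0,0]]' | egrep 'pos|force: \['
python3 -m inch '[[0,0,0.008,0,0,0,0],[0,0,0.008,0,0,0,0]]' | egrep 'pos|force: \['
python3 -m inch '[[0,0,0.008,0,0,0,0],[0,0,0.008,0,0,0,0]]' | egrep 'pos|force: \['
```

```text
eef_pos: [635.5, 5.1, 134.1]
force: [2.2, 0.8, 1.8]
eef_pos: [635.6, 5.1, 133.1]
force: [1.8, 0.9, 2.3]
eef_pos: [635.7, 5.0, 132.1]
force: [1.2, -0.6, 3.4]
eef_pos: [635.9, 5.0, 131.1]
force: [2.1, 0.4, 3.8]
```

```bash

python3 -m inch '[[0,0.01,0.004,0.01,0,0,0],[0,0.018,0.008,0.02,0,0,0],[0,0.018,0.008,0.02,0,0,0]]' | egrep 'pos|rot|force: \['
python3 -m inch '[[0,0.006,0.008,0.008,0,0,0],[0,0.006,0.008,0.008,0,0,0]]' | egrep 'pos|force: \['
python3 -m inch '[[0,0.006,0.008,0.008,0,0,0],[0,0.006,0.008,0.008,0,0,0]]' | egrep 'pos|force: \['
python3 -m inch '[[0,0.006,0.008,0.008,0,0,0],[0,0.006,0.008,0.008,0,0,0]]' | egrep 'pos|force: \['
python3 -c "
from bench import snapshot;import cv2
ims=[cv2.resize(snapshot('scene')['image'][190:290,270:370,::-1],(600,600),interpolation=cv2.INTER_CUBIC)]
cv2.imwrite('pics/p1.png',ims[0])"
```

```text
eef_pos: [637.8, 5.1, 130.2]
tcp_rot: [2.07, 2.157, 0.225]
force: [-1.2, 0.5, 2.3]
eef_pos: [638.7, 5.1, 129.4]
force: [-2.0, -0.2, 2.0]
eef_pos: [639.7, 5.2, 128.8]
force: [-1.5, -0.1, 3.1]
eef_pos: [640.9, 5.4, 128.2]
force: [-2.2, -0.3, 2.3]
```

View pics/p1.png

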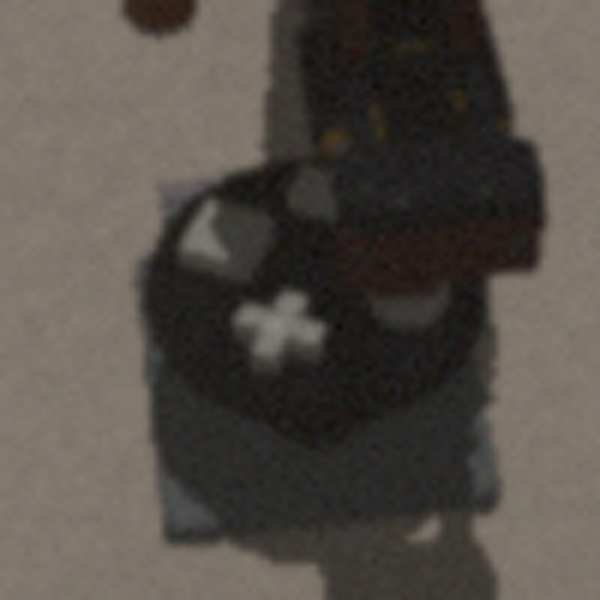

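The tip sits on the round key, whose front edge shows at (410,305) in the crop. No other key is touched. I'll keep pushing with less sideways motion.

```bash

python3 -m inch '[[0,0,0.016,0,0,0,0],[0,0,0.016,0,0,0,0]]' | egrep 'pos|force: \['
python3 -m inch '[[0,0.002,0.016,0.004,0,0,0],[0,0.002,0.016,0.004,0,0,0]]' | egrep 'pos|force: \['
python3 -m inch '[[0,0.004,0.016,0.008,0,0,0],[0,0.004,0.016,0.008,0,0,0]]' | egrep 'pos|force: \['
python3 -m inch '[[0,0.004,0.016,0.008,0,0,0],[0,0.004,0.016,0.008,0,0,0]]' | egrep 'pos|rot|force: \['
```

```text
eef_pos: [641.4, 5.3, 126.4]
force: [-1.5, 0.6, 2.7]
eef_pos: [642.2, 5.4, 124.7]
force: [-1.9, -0.2, 3.5]
eef_pos: [643.1, 5.4, 122.9]
force: [-1.1, 1.0, 3.7]
eef_pos: [643.9, 5.5, 121.0]
tcp_rot: [2.104, 2.193, 0.156]
force: [0.2, 1.1, 4.2]
```

```bash

python3 -m inch '[[0,0.006,0.016,0.012,0,0,0],[0,0.006,0.016,0.012,0,0,0]]' | egrep 'pos|force: \['
python3 -m inch '[[0,0.006,0.016,0.012,0,0,0],[0,0.006,0.016,0.012,0,0,0]]' | egrep 'pos|force: \['
python3 -m inch '[[0,0.006,0.016,0.012,0,0,0],[0,0.006,0.016,0.012,0,0,0]]' | egrep 'pos|force: \['
python3 -m inch '[[0,0.006,0.016,0.012,0,0,0],[0,0.006,0.016,0.012,0,0,0]]' | egrep 'pos|rot|force: \['
```

```text
eef_pos: [645.0, 5.5, 119.3]
force: [2.0, 1.3, 5.4]
eef_pos: [646.2, 5.5, 117.7]
force: [1.7, 0.7, 5.7]
eef_pos: [647.3, 5.6, 116.0]
force: [0.9, 0.6, 6.2]
eef_pos: [648.4, 5.7, 114.3]
tcp_rot: [2.142, 2.232, 0.077]
force: [1.5, 1.8, 7.1]
```

```bash

python3 -m inch '[[0,0.006,0.016,0.012,0,0,0],[0,0.006,0.016,0.012,0,0,0]]' | egrep 'pos|force: \['
python3 -m inch '[[0,0.004,0.01,0.008,0,0,0],[0,0.004,0.01,0.008,0,0,0],[0,0.004,0.01,0.008,0,0,0]]' | egrep 'pos|rot|force: \['
python3 -c "
from bench import snapshot,get_state;import cv2
print(get_state()['force'])
cv2.imwrite('pics/p2.png',cv2.resize(snapshot('scene')['image'][190:290,270:370,::-1],(600,600),interpolation=cv2.INTER_CUBIC))"
```

```text
eef_pos: [649.5, 5.7, 112.6]
force: [2.1, 0.9, 7.4]
eef_pos: [650.1, 5.8, 111.7]
tcp_rot: [2.157, 2.247, 0.044]
force: [2.4, -0.2, 8.1]
[ 2.40073479 -0.16775869  8.11758635]
```

View pics/p2.png

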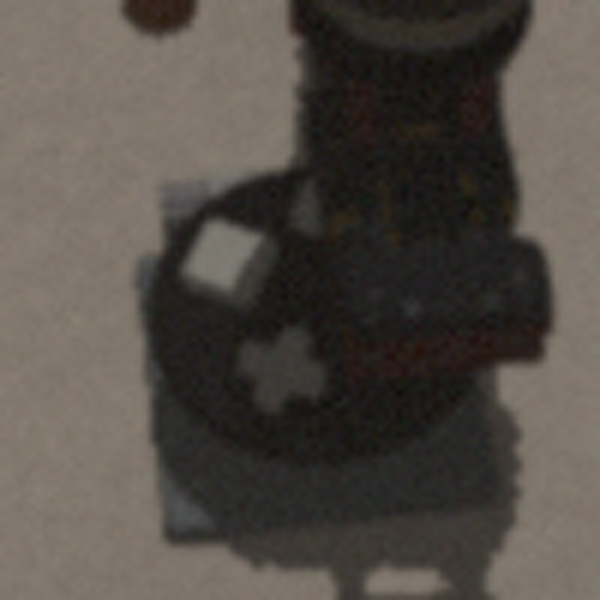

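The square key and cross key are untouched. The round key is under the tip at 8 N, so it should be home. I'll retreat and check the swivel.

```bash

python3 -m inch '[[0,0,-0.06,0,0,0,0],[0,0,-0.12,0,0,0,0],[0,0,-0.18,0,0,0,0],[0,0,-0.26,0,0,0,0],[0,0,-0.35,0,0,0,0]]' | egrep 'pos|force: \['
python3 -m inch '[[0,0,-0.1,0,0,0,0],[0,-0.4,-0.3,0,0,0,0],[0,-0.8,-0.4,0,0,0,0],[0,-0.9,-0.4,0,0,0,0],[0,-0.9,-0.4,0,0,0,0]]' | egrep 'pos|force: \['
cat > f3.py <<'E'
src=open("f1.py").read()
pre=src.split("# keys")[0].split("st=[8")[0].replace('print("rack?"','(lambda *a:0)("rack?"').replace("d1.pkl","d2.pkl")
exec(pre)
exec("# keys"+src.split("# keys")[1].split("q=ray")[0])
yaw=.036;l=.244
for o_ in obs: print(o_[1].sum())
g=lambda w:keys([w[0],w[1],yaw,l,w[2],11])
x,f=fit(obs[:1],g,[564.5,-28,1.07],[3,3,.1]);print(x.round(3),round(f,3))
o,Q=frame([x[0],x[1],yaw,l,x[2],11])
for n,k in(("round",[36,0,24]),("bar",[0,36,24]),("square",[-36,0,24])): print(n,(o+Q.apply(k)).round(1))
cv2.imwrite("pics/t2.png",cv2.hconcat([cv2.resize(d[n]["image"][r:r+130,c:c+130,::-1],(400,400)) for n,r,c in(("scene",150,270),("top",100,260))]))
E
python3 f3.py
```

```text
eef_pos: [646.8, 5.5, 152.9]
force: [-0.6, 0.1, -0.8]
eef_pos: [536.0, 0.9, 198.1]
force: [0.2, -0.5, 0.2]
top otsu 115.0
scene otsu 66.0
35
403
[564.5  -28.     1.07] 1.0
round [639.6   6.3 113. ]
bar [592.7  -9.7 101.2]
square [608.3 -58.  104.7]
```

```bash
cat > f4.py <<'E'
import pickle;from vis import *
src=open("f1.py").read()
exec("cz=lambda"+src.split("cz=lambda")[1].split("q=ray")[0])
from bench import snapshot
import sys
d1=pickle.load(open("d1.pkl","rb"))["scene"];d2=snapshot("scene")
hull=big(render(d1,[frame([564.5,-28.2,.036,.244,0,11])[1].apply(cyl(62,14,24))+frame([564.5,-28.2,.036,.244,0,11])[0]])[::S,::S])
for p in(d1,d2):
    im=cv2.resize(cv2.GaussianBlur(cv2.cvtColor(p["image"],cv2.COLOR_RGB2GRAY),(3,3),0),None,fx=S,fy=S,interpolation=cv2.INTER_CUBIC)
    t,_=cv2.threshold(im[hull>0],0,255,cv2.THRESH_OTSU);m=((im>t)&(hull>0)).astype(np.uint8)
    from scipy.optimize import minimize
    f=lambda w:1-iou(render(p,keys([w[0],w[1],.036,.244,w[2],11])),m)
    x0=np.array([564.5,-28.2,1.07]);r=minimize(f,x0,method="Nelder-Mead",options=dict(initial_simplex=np.vstack([x0,x0+[3,0,0],x0+[0,3,0],x0+[0,0,.1]])))
    print(t,m.sum(),r.x.round(3),round(r.fun,3))
E
python3 f4.py
```

```text
67.0 11229 [560.673 -27.078   1.079] 0.373
66.0 7702 [562.188 -27.502   1.088] 0.431
```

```bash
python3 - <<'E'
from plan import *
plan([582.8,-10.3,140.8],PRESS,1)
E
```

```text
[-0.11   0.348  0.479] [-0.133 -0.     0.003]
```

```bash

python3 -m inch '[[-0.05,0.15,0.15,-0.06,0,0,0],[-0.11,0.348,0.3,-0.133,0,0.003,0],[-0.11,0.348,0.42,-0.133,0,0.003,0],[-0.11,0.348,0.479,-0.133,0,0.003,0],[-0.11,0.348,0.479,-0.133,0,0.003,0]]'
python3 - <<'E'
from plan import *
s=get_state();plan(np.array([592.5,-10,102])+25*N,PRESS,1)
E
```

```text
time: 12.35
eef_pos: [581.5, -10.4, 139.5]
tcp_rot: [2.057, 2.133, 0.259]
force: [-0.7, -0.3, -0.6]
finger_gap: 0.5
grasp_force: 0.0
[0.    0.014 0.117] [-0.002 -0.     0.   ]
```

```bash

python3 -m inch '[[0,0.014,0.04,0,0,0,0],[0,0.014,0.08,0,0,0,0],[0,0.014,0.09,0,0,0,0]]' | egrep 'pos|force: \['
python3 -m inch '[[0,0,0.008,0,0,0,0],[0,0,0.016,0,0,0,0],[0,0,0.016,0,0,0,0]]' | egrep 'pos|force: \['
python3 -m inch '[[0,0,0.008,0,0,0,0],[0,0,0.016,0,0,0,0],[0,0,0.016,0,0,0,0]]' | egrep 'pos|force: \['
python3 -m inch '[[0,0.002,0.008,0.003,0,0,0],[0,0.002,0.016,0.006,0,0,0],[0,0.002,0.016,0.006,0,0,0]]' | egrep 'pos|force: \['
python3 -m inch '[[0,0.002,0.008,0.003,0,0,0],[0,0.004,0.016,0.006,0,0,0],[0,0.004,0.016,0.006,0,0,0]]' | egrep 'pos|force: \['
```

```text
eef_pos: [586.3, -10.0, 130.6]
force: [-0.4, 1.4, -0.2]
eef_pos: [586.4, -10.2, 128.9]
force: [0.3, 0.7, -0.1]
eef_pos: [586.8, -10.1, 126.9]
force: [-0.2, 0.7, 0.0]
eef_pos: [587.6, -10.1, 125.1]
force: [-1.7, 0.4, 1.4]
eef_pos: [588.6, -10.1, 123.4]
force: [-1.8, 0.0, 2.1]
```

```bash

python3 -m inch '[[0,0,0.008,0,0,0,0],[0,0,0.016,0,0,0,0],[0,0,0.016,0,0,0,0]]' | egrep 'pos|force: \['
python3 -m inch '[[0,0,0.008,0.003,0,0,0],[0,0.002,0.016,0.006,0,0,0],[0,0.002,0.016,0.006,0,0,0]]' | egrep 'pos|force: \['
python3 -m inch '[[0,0,0.008,0.003,0,0,0],[0,0.002,0.016,0.006,0,0,0],[0,0.002,0.016,0.006,0,0,0]]' | egrep 'pos|force: \['
```

```text
eef_pos: [589.2, -10.1, 121.7]
force: [-1.2, 0.4, 4.8]
eef_pos: [590.1, -10.0, 120.0]
force: [0.9, -1.0, 4.9]
eef_pos: [591.4, -10.0, 118.7]
force: [1.0, 1.0, 7.0]
```

```bash

python3 -m inch '[[0,0.003,0.008,0.006,0,0,0],[0,0.003,0.008,0.006,0,0,0]]' | egrep 'pos|force: \['
python3 -m inch '[[0,0.003,0.008,0.006,0,0,0],[0,0.003,0.008,0.006,0,0,0]]' | egrep 'pos|rot|force: \['
```

```text
eef_pos: [592.2, -10.0, 118.0]
force: [0.9, -0.0, 8.3]
eef_pos: [593.1, -9.9, 117.4]
tcp_rot: [2.084, 2.162, 0.208]
force: [0.8, 0.4, 9.6]
```

```bash

python3 -m inch '[[0,0,-0.06,0,0,0,0],[0,0,-0.12,0,0,0,0],[0,0,-0.18,0,0,0,0],[0,0,-0.25,0,0,0,0],[0,0,-0.25,0,0,0,0]]' | egrep 'pos|force: \['
python3 f4.py
python3 - <<'E'
from plan import *
plan([598.6,-58.3,143.8],PRESS,1)
E
```

```text
eef_pos: [586.0, -10.2, 146.8]
force: [0.6, -0.8, 0.6]
67.0 11229 [560.673 -27.078   1.079] 0.373
65.0 4351 [562.917 -28.038   1.102] 0.711
[-0.405  0.086  0.037] [-0.036 -0.001  0.   ]
```

```bash

python3 -m inch '[[-0.2,0.04,0,-0.02,0,0,0],[-0.405,0.086,0.02,-0.036,0,0,0],[-0.405,0.086,0.037,-0.036,0,0,0],[-0.405,0.086,0.037,-0.036,0,0,0]]' | egrep 'pos|force: \['
python3 f4.py
python3 - <<'E'
from plan import *
plan(np.array([608.3,-58,105])+25*N,PRESS,1)
E
```

```text
eef_pos: [597.9, -58.7, 142.6]
force: [-0.1, 0.4, -0.4]
67.0 11229 [560.673 -27.078   1.079] 0.373
65.0 7053 [562.1   -25.522   1.078] 0.515
[-0.005  0.007  0.117] [-0.001 -0.001  0.   ]
```

```bash

python3 -m inch '[[-0.005,0.007,0.04,0,0,0,0],[-0.005,0.007,0.08,0,0,0,0],[-0.005,0.007,0.105,0,0,0,0],[-0.005,0.007,0.105,0,0,0,0]]' | egrep 'pos|force: \['
python3 -m inch '[[0,0,0.008,0,0,0,0],[0,0,0.016,0,0,0,0],[0,0,0.016,0,0,0,0]]' | egrep 'pos|force: \['
python3 -m inch '[[0,0,0.008,0,0,0,0],[0,0,0.016,0,0,0,0],[0,0,0.016,0,0,0,0]]' | egrep 'pos|force: \['
python3 -m inch '[[0,0,0.008,0.003,0,0,0],[0,0.002,0.016,0.005,0,0,0],[0,0.002,0.016,0.005,0,0,0]]' | egrep 'pos|force: \['
python3 -m inch '[[0,0,0.008,0.003,0,0,0],[0,0.002,0.016,0.006,0,0,0],[0,0.002,0.016,0.006,0,0,0]]' | egrep 'pos|force: \['
```

```text
eef_pos: [602.1, -58.3, 130.4]
force: [0.2, 0.5, -0.2]
eef_pos: [602.8, -58.7, 129.4]
force: [-0.6, 0.2, 1.4]
eef_pos: [603.4, -58.7, 127.6]
force: [0.4, -0.1, 2.7]
eef_pos: [604.4, -58.7, 125.8]
force: [-0.4, 1.1, 3.6]
eef_pos: [605.2, -58.7, 124.0]
force: [0.3, 1.2, 4.7]
```

```bash

python3 -m inch '[[0,0,0.008,0.003,0,0,0],[0,0.003,0.016,0.008,0,0,0],[0,0.003,0.016,0.008,0,0,0]]' | egrep 'pos|force: \['
python3 -m inch '[[0,0,0.008,0.003,0,0,0],[0,0.003,0.016,0.008,0,0,0],[0,0.003,0.016,0.008,0,0,0]]' | egrep 'pos|force: \['
python3 -m inch '[[0,0.003,0.008,0.005,0,0,0],[0,0.003,0.008,0.005,0,0,0],[0,0.003,0.008,0.005,0,0,0]]' | egrep 'pos|force: \['
```

```text
eef_pos: [606.2, -58.7, 122.4]
force: [1.5, 1.1, 5.2]
eef_pos: [607.5, -58.6, 121.0]
force: [2.3, 0.7, 6.5]
eef_pos: [608.2, -58.6, 120.4]
force: [2.4, 2.0, 7.6]
```

```bash

python3 -m inch '[[0,0.003,0.01,0.007,0,0,0],[0,0.003,0.01,0.007,0,0,0],[0,0.003,0.01,0.007,0,0,0]]' | egrep 'pos|force: \['
python3 -m inch '[[0,0.002,0.004,0.003,0,0,0],[0,0.002,0.004,0.003,0,0,0]]' | egrep 'time|pos|force: \['
```

```text
eef_pos: [609.1, -58.6, 119.5]
force: [3.4, 1.2, 9.0]
time: 19.15
eef_pos: [609.5, -58.6, 119.2]
force: [2.7, 2.2, 9.3]
```

```bash

python3 -m inch '[[0,0,-0.06,0,0,0,0],[0,0,-0.12,0,0,0,0],[0,0,-0.2,0,0,0,0],[0,0,-0.4,0,0,0,0],[0,0,-0.6,0,0,0,0]]' | egrep 'pos|force: \['
python3 - <<'E'
from plan import *
plan([553.4,272.8,185],tool([0,0,-1],[np.cos(.122),np.sin(.122),0]),3)
E
```

```text
eef_pos: [593.6, -59.4, 188.8]
force: [0.2, -0.1, -0.5]
[ 0.926 -0.079 -0.003] [ 0.037  0.001 -0.018]
[ 0.928 -0.053  0.003] [ 0.037  0.001 -0.018]
[ 0.929 -0.026  0.008] [ 0.037  0.001 -0.018]
```

```bash

python3 -m inch '[[0.4,-0.04,0,0.037,0,-0.018,0.4],[0.8,-0.08,0,0.037,0,-0.018,0.4],[0.926,-0.079,-0.003,0.037,0,-0.018,0.4],[0.926,-0.079,-0.003,0.037,0,-0.018,0.4]]' | egrep 'pos|force: \['
python3 f4.py
python3 -m inch '[[0.4,-0.02,0,0.037,0,-0.018,0.4],[0.8,-0.05,0,0.037,0,-0.018,0.4],[0.928,-0.053,0.003,0.037,0,-0.018,0.4],[0.928,-0.053,0.003,0.037,0,-0.018,0.4]]' | egrep 'pos|force: \['
python3 -m inch '[[0.4,-0.01,0,0.037,0,-0.018,0.4],[0.8,-0.02,0.008,0.037,0,-0.018,0.4],[0.929,-0.026,0.008,0.037,0,-0.018,0.4],[0.929,-0.026,0.008,0.037,0,-0.018,0.4]]'
cat > h.py <<'E'
from plan import *;from bench import snapshot;import sys,cv2
from vis import *
G=np.array([553.4,272.8]);ROT=tool([0,0,-1],[np.cos(.122),np.sin(.122),0])
plan([*G,112],ROT,1)
p=snapshot("scene");im=p["image"][:,:,::-1].copy()
c=proj(p,[[*G,120]])[0].astype(int)
q=place([box(-4,4,-55,55,75,120)],*G,.122)[0];im2=cv2.resize(im[c[1]-50:c[1]+60,c[0]-60:c[0]+60],None,fx=5,fy=5,interpolation=cv2.INTER_CUBIC)
for a in proj(p,q): cv2.circle(im2,tuple(int(v) for v in (a-c+[60,50])*5),3,(0,255,0),-1)
cv2.imwrite("pics/g1.png",im2)
E
python3 h.py
```

```text
eef_pos: [580.5, 54.9, 187.2]
force: [0.6, -0.9, -0.1]
67.0 11229 [560.673 -27.078   1.079] 0.373
70.0 9051 [560.932 -27.043   1.091] 0.392
eef_pos: [567.6, 163.3, 185.6]
force: [0.2, -0.9, 0.3]
time: 20.9
eef_pos: [554.6, 273.0, 183.8]
tcp_rot: [2.077, 2.347, -0.004]
force: [-0.1, -0.2, -0.7]
finger_gap: 35.5
grasp_force: 0.0
[ 0.004 -0.012  0.598] [0.002 0.005 0.   ]
```

View pics/g1.png

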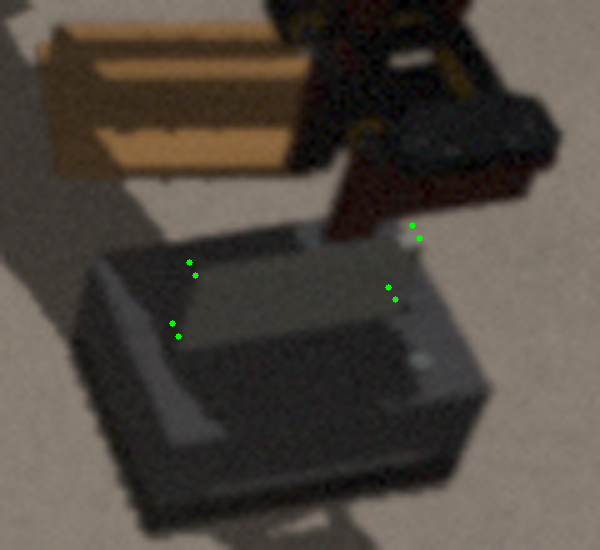

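The plate stands in the slot. Its visible face runs from (185,348) to (415,235) in the crop, about 1–2 px off my model along its width. I'll refine the plate pose before descending.

```bash
python3 - <<'E'
import pickle;from vis import *;from bench import snapshot,trace
d={n:snapshot(n) for n in("scene","top")}
for n in d:
    for x in trace(d[n],"plate"): print(n,x["p"],x["location"],x["region"].sum())
# initial top crop, plate
p=pickle.load(open("d1.pkl","rb"))
out=[]
for n,r,c in(("top",175,165),("scene",175,395)):
    im=cv2.resize(p[n]["image"][r:r+60,c:c+80,::-1],None,fx=5,fy=5,interpolation=cv2.INTER_CUBIC)
    for a in proj(p[n],place([box(-4,4,-55,55,75,120)],553.4,272.8,.122)[0]): cv2.circle(im,tuple(int(v) for v in (a-[c,r]+.5)*5),2,(0,255,0),-1)
    for a in proj(p[n],place([box(-60,60,-80,80,75,75)],553.8,271.7,.119)[0]): cv2.circle(im,tuple(int(v) for v in (a-[c,r]+.5)*5),2,(0,0,255),-1)
    out.append(im)
cv2.imwrite("pics/g2.png",cv2.hconcat(out))
E
```

```text
scene 0.79 [446.6, 201.3] 737
top 0.74 [208.0, 195.8] 196
```

View pics/g2.png

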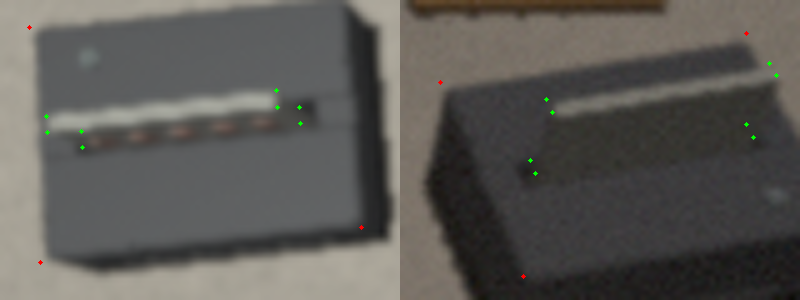

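The top-view edge matches the model, and the scene view is 1 px off, so the plate centre is about (554,274) with a yaw near 0.118. Descend and grip.

```bash

python3 -m inch '[[0.005,-0.006,0.2,0,0.005,0,0.4],[0.008,-0.006,0.4,0,0.005,0,0.4],[0.008,-0.006,0.5,0,0.005,0,0.4],[0.008,-0.006,0.58,0,0.005,0,0.4],[0.008,-0.006,0.6,0,0.005,0,0.4]]' | egrep 'pos|gap|force: \['
python3 -m inch '[[0,0,0,0,0,0,0.2],[0,0,0,0,0,0,0],[0,0,0,0,0,0,0],[0,0,0,0,0,0,0],[0,0,0,0,0,0,0]]' 20
```

```text
eef_pos: [554.1, 272.7, 111.5]
force: [0.4, 0.1, -0.3]
finger_gap: 35.5
time: 22.15
eef_pos: [554.3, 273.6, 112.8]
tcp_rot: [2.082, 2.351, 0.006]
force: [-0.9, 0.0, 3.8]
finger_gap: 8.1
grasp_force: 20.0
```

```bash

python3 -m inch '[[0,0,-0.03,0,0,0,0],[0,0,-0.08,0,0,0,0],[0,0,-0.14,0,0,0,0],[0,0,-0.2,0,0,0,0]]' 30 | egrep 'pos|gap|force'
python3 -m inch '[[0,0,-0.1,0,0,0,0],[0,0,-0.2,0,0,0,0],[0,0,-0.35,0,0,0,0],[0,0,-0.5,0,0,0,0],[0,0,-0.7,0,0,0,0]]' | egrep 'pos|gap|force'
python3 - <<'E'
from plan import *
plan([473,-240,215],tool([0,0,-1],[np.cos(-.248),np.sin(-.248),0]),5)
E
```

```text
eef_pos: [554.1, 273.4, 136.8]
force: [0.6, 0.1, -0.1]
finger_gap: 7.7
grasp_force: 30.0
eef_pos: [553.5, 273.0, 221.2]
force: [-0.5, 0.1, -1.0]
finger_gap: 7.8
grasp_force: 30.0
[-0.833 -0.236  0.009] [ 0.    -0.     0.047]
[-0.848 -0.174  0.009] [ 0.    -0.     0.047]
[-0.858 -0.111  0.01 ] [ 0.    -0.     0.047]
[-0.864 -0.048  0.01 ] [ 0.    -0.     0.047]
[-0.865  0.016  0.01 ] [ 0.    -0.     0.047]
```

```bash

python3 -m inch '[[-0.1,-0.03,0,0,0,0.01,0],[-0.28,-0.08,0,0,0,0.02,0],[-0.46,-0.14,0,0,0,0.03,0],[-0.65,-0.19,0,0,0,0.04,0],[-0.833,-0.236,0.009,0,0,0.047,0]]' | egrep 'pos'
python3 -m inch '[[-0.18,-0.03,0,0,0,0.01,0],[-0.35,-0.07,0,0,0,0.02,0],[-0.52,-0.1,0,0,0,0.03,0],[-0.7,-0.14,0,0,0,0.04,0],[-0.848,-0.174,0.009,0,0,0.047,0]]' | egrep 'pos'
python3 -m inch '[[-0.18,-0.02,0,0,0,0.01,0],[-0.35,-0.04,0,0,0,0.02,0],[-0.52,-0.06,0,0,0,0.03,0],[-0.7,-0.09,0,0,0,0.04,0],[-0.858,-0.111,0.01,0,0,0.047,0]]' | egrep 'pos'
python3 -m inch '[[-0.18,-0.01,0,0,0,0.01,0],[-0.35,-0.02,0,0,0,0.02,0],[-0.52,-0.03,0,0,0,0.03,0],[-0.7,-0.04,0,0,0,0.04,0],[-0.864,-0.048,0.01,0,0,0.047,0]]' | egrep 'pos'
python3 - <<'E'
from plan import *
plan([473,-240,215],tool([0,0,-1],[np.cos(-.248),np.sin(-.248),0]),1)
E
```

```text
eef_pos: [537.3, 168.5, 218.8]
eef_pos: [521.4, 65.8, 217.7]
eef_pos: [505.2, -36.6, 216.3]
eef_pos: [489.0, -139.0, 214.9]
[-0.852  0.016 -0.003] [ 0.002 -0.001  0.046]
```

```bash

python3 -m inch '[[-0.18,0,0,0,0,0.01,0],[-0.35,0.01,0,0,0,0.02,0],[-0.55,0.01,0,0,0,0.03,0],[-0.75,0.016,0,0,0,0.046,0],[-0.852,0.016,-0.003,0,0,0.046,0]]' | egrep 'pos'
python3 -m inch '[[0,0,0,0,0,0,0],[0,0,0,0,0,0,0]]' | egrep 'time|pos|rot'
cat > r.py <<'E'
import pickle;from vis import *;from bench import snapshot,trace,get_state
d1=pickle.load(open("d1.pkl","rb"))
d={n:snapshot(n) for n in("scene","top")};s=get_state();p=s["eef_pos"]
M=R.from_rotvec(s["tcp_rot"]).as_matrix();yaw=np.arctan2(M[1,1],M[0,1]);print(p.round(1),yaw.round(3),M[:,2].round(3))
for n in d:
    t=[x for x in trace(d[n],"plate")][:2];print(n,[(x["p"],x["location"]) for x in t], proj(d[n],[[p[0],p[1],p[2]-42]]))
for n in d1:
    c=[x for x in trace(d[n],"rack") if np.hypot(*(np.array(x["location"])-proj(d[n],[[473,-240,20]])[0]))<20]
    if c: print("rack now",n,c[0]["location"])
out=[]
for n,S0 in(("top",d1),("scene",d)):
    q=S0[n];c=proj(q,[[473,-240,60]])[0].astype(int);r0,c0=c[1]-(50 if n=="scene" else 35),c[0]-40
    im=cv2.resize(q["image"][r0:r0+(85 if n=="scene" else 85),c0:c0+80,::-1],None,fx=5,fy=5,interpolation=cv2.INTER_CUBIC)
    for b,col in((box(-8,8,-70,70,52,52),(0,0,255)),(box(-50,50,-70,70,12,12),(255,0,0))):
        for a in proj(q,place([b],473,-240,-.248)[0]): cv2.circle(im,tuple(int(v) for v in(a-[c0,r0]+.5)*5),2,col,-1)
    if n=="scene":
        for a in proj(q,place([box(-4,4,-55,55,p[2]-92.8,p[2]+7.2)],p[0],p[1],yaw)[0]): cv2.circle(im,tuple(int(v) for v in(a-[c0,r0]+.5)*5),2,(0,255,0),-1)
    out.append(im)
cv2.imwrite("pics/r1.png",cv2.hconcat(out))
E
python3 r.py
```

```text
eef_pos: [472.6, -240.9, 215.0]
time: 25.75
eef_pos: [473.6, -237.6, 214.8]
tcp_rot: [2.477, 1.932, 0.005]
[ 473.9 -236.9  214.8] -0.245 [ 0.003  0.002 -1.   ]
scene [(0.93, [231.3, 171.2])] [[223.44445451 164.75583832]]
top [(0.6, [401.2, 224.7])] [[416.52477842 230.14755658]]
rack now scene [232.7, 211.7]
```

View pics/r1.png

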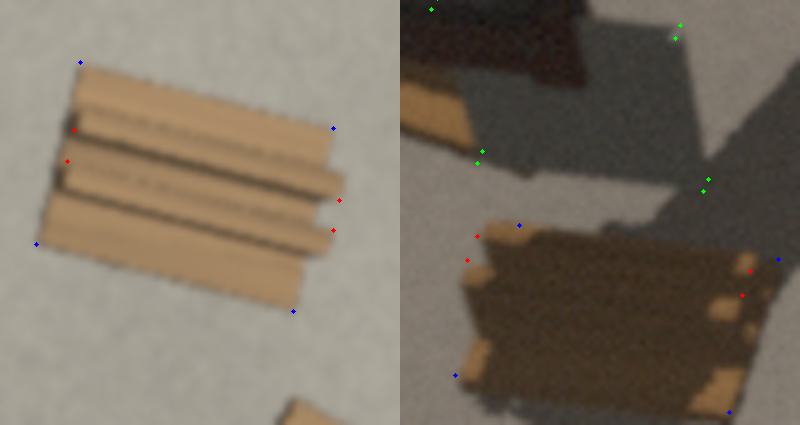

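The left panel shows the rack slot's red marks on the slot ends, which matches. The right panel shows the rack 1–2 px to the right of and below the model. I'll check the scene fit and the settled pose.

```bash
cat > r2.py <<'E'
from vis import *;from bench import snapshot,trace,get_state
p=snapshot("scene")
for i in range(3): s=get_state();print(s["eef_pos"].round(1),s["joint_pos"].round(4)[0])
c=[x for x in trace(p,"rack") if np.hypot(*(np.array(x["location"])-[232,212]))<20][0]
print("rack",fit([(p,c["region"])],lambda v:place(RACK,*v),[473,-240,-.248],[4,4,.08]))
t=trace(p,"plate")[0];cs=max(cv2.findContours(t["region"].astype(np.uint8),0,2)[0],key=cv2.contourArea)
print("plate poly",cv2.approxPolyDP(cs,2.5,True)[:,0].tolist())
e=s["eef_pos"];M=R.from_rotvec(s["tcp_rot"]).as_matrix();yaw=np.arctan2(M[1,1],M[0,1])
print("model",proj(p,place([box(-4,4,-55,55,e[2]-92.8,e[2]+7.2)],e[0],e[1],yaw)[0]).round(1).tolist())
E
python3 r2.py; sleep 0; python3 -m inch '[[0,0,0,0,0,0,0],[0,0,0,0,0,0,0]]' | grep pos
```

```text
[ 473.8 -237.5  215. ] -0.1509
[ 473.8 -237.5  215. ] -0.1509
[ 473.8 -237.5  215. ] -0.1509
rack (array([ 4.74056845e+02, -2.39917493e+02, -2.52998519e-01]), np.float64(0.040968784276524506))
plate poly [[201, 160], [206, 178], [249, 182], [247, 157], [243, 151], [226, 149], [225, 164]]
model [[204.8, 175.7], [195.8, 144.9], [249.9, 181.3], [244.4, 150.6], [203.7, 178.2], [194.5, 147.3], [249.0, 183.8], [243.4, 153.1]]
eef_pos: [473.6, -238.1, 215.0]
```

```bash

python3 -m inch '[[-0.018,0.005,0.1,0,0,0.003,0],[-0.018,0.005,0.25,0,0,0.003,0],[-0.018,0.005,0.4,0,0,0.003,0],[-0.018,0.005,0.5,0,0,0.003,0],[-0.018,0.005,0.5,0,0,0.003,0]]' | egrep 'pos|force: \['
python3 -m inch '[[0,0,0,0,0,0,0]]' | grep pos
sed -i 's/print("rack"/#/' r2.py; python3 r2.py
```

```text
eef_pos: [472.7, -240.0, 153.0]
force: [-0.9, -0.2, -1.0]
eef_pos: [473.8, -240.6, 154.9]
[ 474.1 -240.7  155.4] -0.1046
[ 474.1 -240.7  155.4] -0.1046
[ 474.1 -240.7  155.4] -0.1046
plate poly [[206, 181], [212, 195], [251, 199], [245, 171], [227, 169], [227, 182]]
model [[208.3, 192.2], [199.9, 163.9], [251.5, 197.8], [246.3, 169.7], [207.2, 194.6], [198.8, 166.3], [250.6, 200.3], [245.4, 172.2]]
```

```bash

python3 -m inch '[[0,0,0.04,0,0,0,0],[0,0,0.08,0,0,0,0],[0,0,0.12,0,0,0,0],[0,0,0.15,0,0,0,0],[0,0,0.15,0,0,0,0]]' | egrep 'pos|force: \['
python3 -m inch '[[0,0,0.03,0,0,0,0],[0,0,0.06,0,0,0,0],[0,0,0.09,0,0,0,0],[0,0,0.12,0,0,0,0],[0,0,0.12,0,0,0,0]]' | egrep 'pos|force: \['
```

```text
eef_pos: [473.5, -240.2, 136.3]
force: [1.0, -0.1, -0.9]
eef_pos: [473.7, -240.2, 122.0]
force: [-0.3, 0.0, -0.9]
```

```bash

python3 -m inch '[[0,0,0.03,0,0,0,0],[0,0,0.06,0,0,0,0],[0,0,0.09,0,0,0,0],[0,0,0.12,0,0,0,0],[0,0,0.12,0,0,0,0]]' | egrep 'pos|force: \['
python3 -m inch '[[0,0,0.006,0,0,0,0],[0,0,0.012,0,0,0,0],[0,0,0.012,0,0,0,0]]' | egrep 'pos|force: \['
python3 -m inch '[[0,0,0.006,0,0,0,0],[0,0,0.01,0,0,0,0],[0,0,0.01,0,0,0,0]]' | egrep 'pos|force: \['
```

```text
eef_pos: [473.7, -240.1, 107.6]
force: [-1.1, 0.7, -0.9]
eef_pos: [474.0, -240.3, 106.8]
force: [-0.3, -0.6, -0.9]
eef_pos: [474.0, -240.2, 105.5]
force: [-0.9, -0.1, -1.0]
```

```bash

python3 -m inch '[[0,0,0.005,0,0,0,0],[0,0,0.005,0,0,0,0],[0,0,0.005,0,0,0,0]]' | egrep 'pos|force: \['
python3 -m inch '[[0,0,0.006,0,0,0,0],[0,0,0.006,0,0,0,0],[0,0,0.006,0,0,0,0]]' | egrep 'pos|force: \['
```

```text
eef_pos: [474.0, -240.3, 104.9]
force: [0.3, 0.4, -0.9]
eef_pos: [474.1, -240.3, 104.7]
force: [-2.3, 0.6, 5.4]
```

```bash

python3 -m inch '[[0,0,0,0,0,0,0.12],[0,0,0,0,0,0,0.2],[0,0,0,0,0,0,0.4],[0,0,0,0,0,0,0.4]]' 3| egrep 'pos|gap|force'
python3 -m inch '[[0,0,-0.1,0,0,0,0.4],[0,0,-0.3,0,0,0,0.4],[0,0,-0.6,0,0,0,0.4],[0,0,-0.9,0,0,0,0.4],[0,0,-1,0,0,0,0.4]]' | egrep 'pos|gap|force'
python3 -m inch '[[-0.3,-0.3,-0.2,0,0,0,0.4],[-0.7,-0.6,-0.3,0,0,0,0.4],[-1,-0.9,-0.3,0,0,0,0.4],[-1,-1,-0.3,0,0,0,0.4],[-1,-1,-0.3,0,0,0,0.4]]' | egrep 'time|pos|force: \['
python3 - <<'E'
from bench import snapshot;from vis import *
out=[]
d={n:snapshot(n) for n in("scene","top")}
for n in d:
    q=d[n];c=proj(q,[[474,-240,60]])[0].astype(int);r0,c0=c[1]-40,c[0]-40
    im=cv2.resize(q["image"][r0:r0+80,c0:c0+80,::-1],None,fx=5,fy=5,interpolation=cv2.INTER_CUBIC)
    for a in proj(q,place([box(-4,4,-55,55,52,112)],474,-240,-.25)[0]): cv2.circle(im,tuple(int(v) for v in(a-[c0,r0]+.5)*5),2,(0,255,0),-1)
    out.append(im)
cv2.imwrite("pics/end.png",cv2.hconcat(out))
E
```

```text
eef_pos: [473.9, -240.3, 104.1]
force: [-0.4, 0.5, -0.4]
finger_gap: 30.3
grasp_force: 0.0
eef_pos: [474.7, -241.6, 228.3]
force: [0.6, -0.5, -0.3]
finger_gap: 35.3
grasp_force: 0.0
time: 31.25
eef_pos: [323.4, -328.4, 260.1]
force: [0.5, 0.4, 0.4]
```

View pics/end.png

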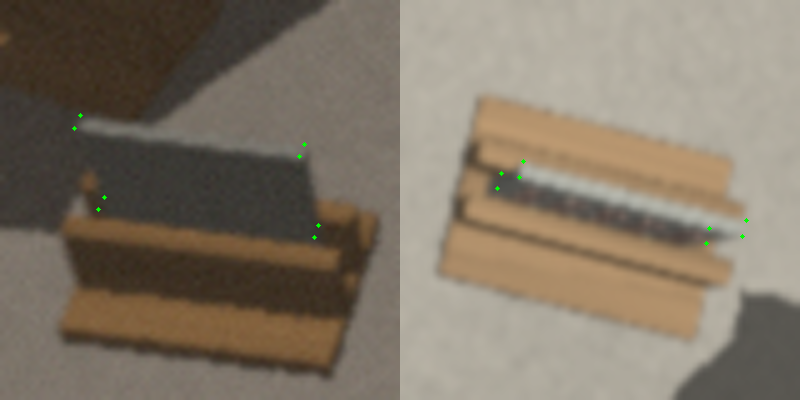

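The plate stands upright midway along the correct rack. Its top edge lies within 1 px of the model in both views, and the gripper is clear.

```bash
python3 -c "
from bench import close_job
print(close_job())"
```

```text
the job is handed in; nothing more can be done
None
```

The job is handed in: round, bar and square were pressed in that order, with the last readings at 8–10 N (the keys' travel can't be read directly), the cross was left alone, and the plate stands upright midway along the farthest rack's slot at about 31 s.

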